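# Let the indexing table back one notch

## Robot

A 6-joint arm with a two-finger parallel gripper is mounted at the origin on the work surface. World frame = base frame: x ahead of the robot, y to its left, z up, the work surface at z = 0. Lengths are in m, angles in rad, forces in N, time in s.
With the tool pointing down it reaches from about 0.35 to 0.925 m from the base axis. Payload 6.4 kg.
Tool frame: the origin (TCP) lies at the very end of the fingers, on their centre line; the grasp point (between the pads) lies 19 mm behind it; x points along the fingers, z is the direction in which the jaws open and shut, and the axes are right-handed (so a half turn about x gives the same grasp; the last joint's range is limited). The gripper opens to 94 mm and grips with 3 to 60 N. Pads are 16 mm wide; open, the fingers measure 119 mm over their backs; the gripper's body (75 mm by 177 mm) begins 78 mm behind the grasp point.
Start: joints at [0.93, 0.245, 1.558, -0, 1.339, -0.174], TCP at [0.293, 0.58, 0.205] pointing down, gripper open.
Joint ranges: [-3.13, 3.13], [-1.02, 2.26], [0.13, 2.54], [-0.95, 4.09], [0.21, 2.88], [-2.74, 2.74]. Speed limits (rad/s): [2.57, 2.57, 3.14, 3.14, 3.14, 3.14].

## Interface

Orientations are given as a 3x3 rotation matrix whose columns are the frame's x, y, z axes.
In Python, from station import status, optics, ticket gives the robot as it stands.
- The arm moves only by the tool play_rows, never from a script. Its argument "increments" is a list that holds one entry, the list of rows, each a list of 7 numbers: the turn, a rotation vector about the world's x, y, z in rad, then the shift along the world's x, y, z in cm, then the opening, from 0 (shut) to 1 (fully open). A call has 1 to 8 rows; each row is the pose to reach, as a shift and turn from the pose commanded when the call began; what a row does not reach only later rows make up. A row lasts 1/8 s, in which the tool goes at most 62.5 mm and 10.7 degrees, less where a joint would pass 70% of its speed; a pose out of reach is approached as far as the arm can. A call with a gripper value outside its range is refused whole. The fingers move at their own pace and stop on an object; "force" is the grip in N (left out, the last holds). Time passes only in rows, so rows that repeat a pose let the fingers close. It gives the time, the measured TCP pose, the force and the opening at its end, in the units of the state.
- status.sense(): the state, without advancing time (a new reading comes with each control period).
- optics.snapshot(name): name is "scene" or "top" or "wrist"; returns a dict with "pixels" (480x640x3 uint8, red, green, blue), "camera_matrix" (3x3 intrinsics, pixels), "distortion" ([k1, k2, p1, p2, k3] as OpenCV has them; the pictures are not rectified), "cam_to_world" (4x4, takes a point from camera to world coordinates). Camera axes: x right, y down, z forward; pixel columns grow to the right and rows downward; lengths in m; the calibration is good to about 2 mm. A picture is of the moment at which its call begins. There is no depth.
- ticket.hand_in(): hands the job in, once; it reports no verdict.
The state is a dict: "time": time; "qpos": joint angles; "joint_vel": joint speeds; "joint_efforts": joint torques, N m; "tcp_pos": TCP position; "tcp_rot": TCP orientation; "contact_force": force on the tool from outside, world axes, zero at the start; "wrist_torque": the same for the moment, N m; "grip_width": finger opening in m.
Only numpy, scipy, OpenCV 4.12 (cv2) and the standard library are available. Lean on these libraries where they do the work, as an engineer would, in place of code of your own. Each camera call takes 0.05 s, during which the arm holds its last target.

## Task

The small indexing table on the cutting mat has been fed one notch too far. With a fingertip, push the upright tab of its pawl outward so that the nose lifts clear of the wheel's teeth, then push the wheel back by one of its pegs exactly one notch (clockwise seen from above), and push the tab upright again so that the nose drops fully home in the next gap. Grasp and lift nothing, do not shove or lift the table's stand, and leave the jar, pin vice, pliers and silicone tile where they are.

Things in the scene. Friction and masses are not known exactly. Their poses are not given: they have to be found in the camera images.
- stand: Loose dark iron stand of the indexing table, about 3 kg, flat on a 3 mm mat. Origin at the centre of its underside, below the wheel's axis; z up. Slab 160 x 150 mm (x by y), 12 mm thick; a tongue to y = +132 mm carries the pawl between two cheeks (17 to 25 mm either side of x = 0, y = 83 to 107 mm, up to z = 44 mm).
- wheel_axis (a point): Wheel's axis at the level of its top face (0, 0, 30 mm in the stand's frame, axes as the stand). Flat aluminium ratchet wheel, 14 mm thick, 136 mm across its ten slanted teeth, body 104 mm across; a brass disc and screw at its middle, 42 mm across, stand 10 mm above it. Ten teeth: a notch is 36 degrees.
- wheel (a joint): Turn of the wheel, rad; grows clockwise seen from above, which is backward. Starts within 0.06 of 0, a gap under the pawl's nose; one notch back is 0.628. Light friction (about 1.5 N at a peg), no spring: it stays where it is left. With the nose down the teeth lock the wheel both ways but for about 0.1 rad of play.
- pawl (a joint): Lift of the pawl, rad: 0 = nose fully down in a gap, tab upright against its stop; grows as the tab is pushed outward (stand's +y) and the nose rises; end stop at 0.9. The nose clears the teeth from about 0.5. The hinge is stiff (about 1.5 N at 32 mm above it) and the pawl stays where it is left.
- pawl_hinge (a point): Middle of the pawl's level hinge axis, which runs along the stand's x; at (0, 95, 34) mm in the stand's frame, axes as the stand. The pawl lies on the stand's +y side of the wheel: its nose reaches in to the teeth, its tab stands up from the hinge.
- tab_top (a point): Middle of the top edge of the pawl's upright tab, a steel plate 28 mm wide (stand's x) and 5 mm thick (stand's y) rising 52 mm from the hinge axis: (0, 95, 86) mm in the stand's frame when the pawl is down. Both sides of the tab are free above z = 50 mm.
- nose_tip (a point): Middle of the rounded lower end of the pawl's nose, 10 mm wide and 12 mm long (radially); 31 mm from the hinge towards the wheel and at z = 18 mm in the stand's frame when down, 12 mm below the top of the teeth.
- peg_a_top (a point): Centre of the top of an upright steel peg on the wheel, 10 mm in diameter, 32 mm tall (z = 30 to 62 mm in the stand's frame), 40 mm from the wheel's axis, on the stand's -x side: at wheel value 0 it lies at 198 degrees counter-clockwise from the stand's +x, seen from above.
- peg_b_top (a point): The same for the second peg, diametrically opposite (18 degrees at wheel value 0).
- jar: Bystander: empty glass jar, 54 mm across, neck 44 mm, 70 mm tall, upright. Origin at the centre of its underside.
- pin_vice: Bystander: pin vice, a slim steel rod tool 99 mm long and 13 mm thick, lying along its x. Origin at mid-length, on its underside.
- pliers: Bystander: chrome pliers about 157 mm long, 51 mm wide and 11 mm thick, lying along their x. Origin near the middle, on the underside.
- tile: Bystander: dark silicone tile 85 x 85 x 8 mm, lying flat. Origin at the centre of its underside.

How it is judged:
On the way, in this order (a step that is already met when the one before it is completed fails the run):
1. the pawl is lifted clear of the teeth while the wheel is still at its first notch (value of joint pawl above 0.42 rad and value of joint wheel between -0.2 and 0.2 rad), for 0.2 s.
2. with the pawl up, the wheel is one notch further back (value of joint pawl above 0.35 rad and value of joint wheel between 0.458 and 0.798 rad), for 0.2 s.
At the end, for the whole second after the job is handed in: The pawl's nose is down in a gap (pawl below 0.1 rad), the wheel stands one notch back (0.628 rad within 0.15) and at rest, and the stand is flat on the mat at rest within 30 mm of where it began, every bystander within 20 mm of where it began (value of joint pawl between -0.05 and 0.1 rad and value of joint wheel between 0.478 and 0.778 rad and velocity of joint wheel between -0.05 and 0.05 rad/s and linear speed of stand below 0.02 m/s and angle between stand's own z axis and vertical below 0.03 rad and distance of stand from where it was at the start of the episode below 0.03 m and distance of each of jar, pin_vice, pliers, tile from where it was at the start of the episode below 0.02 m); the robot touches nothing.
It fails at once if the wheel is forced past the lowered pawl (value of joint pawl below 0.2 rad and value of joint wheel between 0.25 and 0.4 rad).
It fails at once if the wheel is turned forward, or back by well over a notch (value of joint wheel below -0.25 rad or value of joint wheel above 1 rad).
It fails at once if the stand is lifted, tipped or shoved more than 30 mm (height (world z) of stand above 0.011 m or angle between stand's own z axis and vertical above 0.08 rad or distance of stand from where it was at the start of the episode above 0.03 m).
It fails at once if a bystander is moved more than 20 mm or lifted (distance of any of jar, pin_vice, pliers, tile from where it was at the start of the episode above 0.02 m or height (world z) of any of jar, pin_vice, pliers, tile above 0.012 m or angle between jar's own z axis and vertical above 0.3 rad).
It also fails if it takes over 58 s, if anything falls off the work surface, if the arm or the gripper's body presses on something with over 40 N, if the wrist force passes 120 N, or if a joint passes its speed limit or range.

## Working session

There is one attempt and no reset: what is moved stays moved. The work goes in short steps, Python scripts to look and compute and a tool call to move; the robot and the scene stay as the last step left them, time stands still between calls to the robot, and variables do not carry over. Pictures are saved under pics/ and viewed, and the job is handed in when it is done.

Besides the shell and the picture viewer there is one more tool, called as a command line: name --argument value ..., lists and objects as JSON in quotes. play_rows: Moves the arm, as the interface text tells. Its arguments: {"type":"object","properties":{"increments":{"type":"array"},"force":{"type":"number"}},"required":["increments"]}

```bash
mkdir -p pics; ls; cat > h.py <<'E'
import cv2,numpy as np
from station import status,optics,ticket
def snap(n,f):
    s=optics.snapshot(n); cv2.imwrite('pics/'+f,cv2.cvtColor(s['pixels'],cv2.COLOR_RGB2BGR)); 
    np.savez('pics/'+f+'.npz',**s); return s
def load(f): return dict(np.load('pics/'+f+'.npz'))
def ray(s,uv):
    p=cv2.undistortPoints(np.array(uv,float).reshape(-1,1,2),s['camera_matrix'],np.array(s['distortion'],float)).reshape(-1,2)
    T=s['cam_to_world']; d=np.c_[p,np.ones(len(p))]@T[:3,:3].T
    return T[:3,3],d
def plane(s,uv,z):
    o,d=ray(s,uv); return o+d*((z-o[2])/d[:,2])[:,None]
def proj(s,P):
    T=np.linalg.inv(s['cam_to_world']); P=np.array(P,float).reshape(-1,3)
    return cv2.projectPoints(P,cv2.Rodrigues(T[:3,:3])[0],T[:3,3],s['camera_matrix'],np.array(s['distortion'],float))[0].reshape(-1,2)
E
python3 - <<'E'
from h import *
for n in ('scene','top','wrist'): s=snap(n,n+'0.png'); print(n,s['cam_to_world'][:3].round(3).tolist())
print(status.sense())
E
```

```text
pics
scene [[-0.838, 0.321, -0.441, 1.108], [0.545, 0.513, -0.663, 0.799], [0.013, -0.796, -0.605, 0.775]]
top [[-0.013, -0.99, 0.143, 0.479], [-1.0, 0.017, 0.026, 0.038], [-0.028, -0.143, -0.989, 0.953]]
wrist [[0.451, 0.857, 0.25, 0.219], [0.892, -0.433, -0.127, 0.617], [-0.001, 0.28, -0.96, 0.384]]
{'time': 0.15, 'qpos': array([ 9.29897965e-01,  2.45638927e-01,  1.55869818e+00, -2.73215885e-06,
        1.33867043e+00, -1.74065058e-01]), 'joint_vel': array([-0.00099147, -0.00150755, -0.00393204,  0.00166118,  0.00021783,
        0.00020003]), 'joint_efforts': array([ 1.29384673e-03, -4.16264641e+01, -3.14983177e+01,  6.86680572e-02,
        3.16195667e-02, -9.36557149e-05]), 'tcp_pos': array([0.29224834, 0.58010433, 0.20462715]), 'tcp_rot': array([[-8.43849898e-04, -8.92998150e-01,  4.50059543e-01],
       [-1.13570228e-03,  4.50060268e-01,  8.92997461e-01],
       [-9.99998999e-01,  2.42422166e-04, -1.39396335e-03]]), 'contact_force': array([-0.22572079, -0.20585418, -0.54433858]), 'wrist_torque': array([-0.05921163, -0.00161192,  0.03135052]), 'grip_width': 0.09436576693512655}
```

View pics/scene0.png

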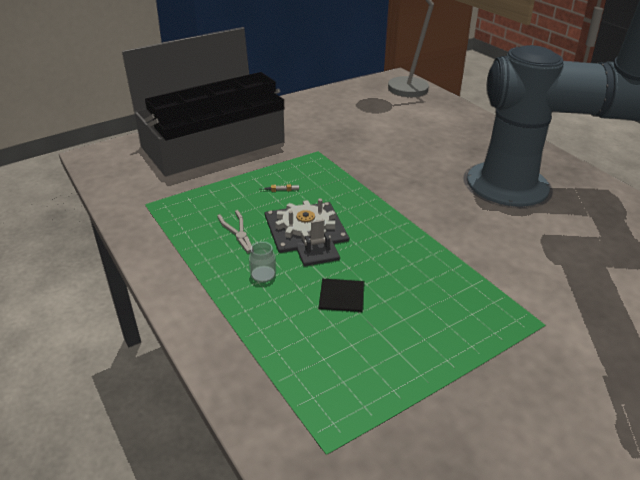

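View pics/top0.png

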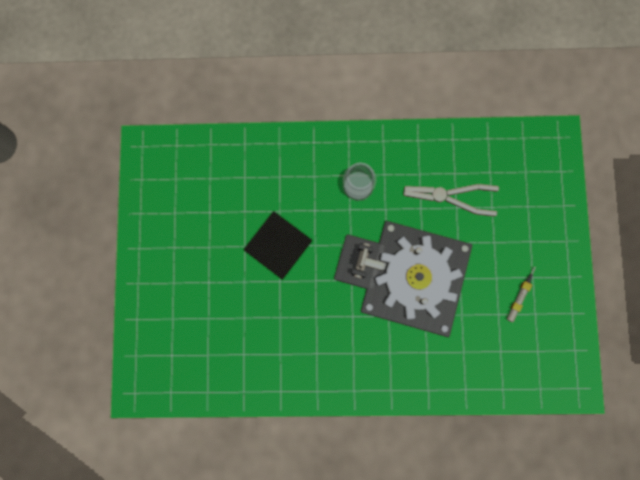

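View pics/wrist0.png

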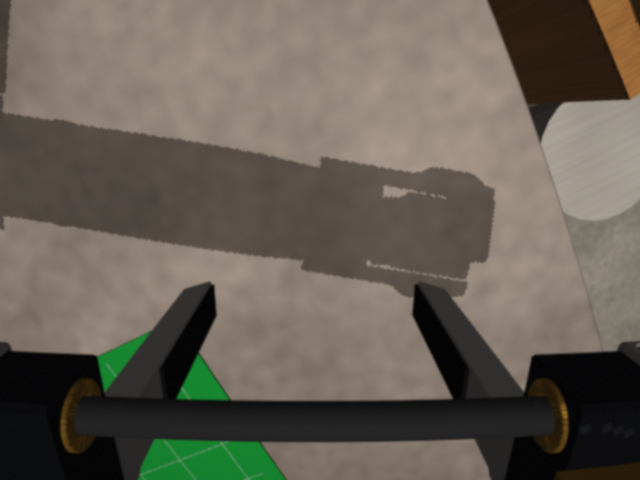

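```bash
python3 - <<'E'
from h import *
s=load('top0.png'); im=s['pixels'][210:350,320:490]; cv2.imwrite('pics/c1.png',cv2.cvtColor(cv2.resize(im,(800,659),interpolation=cv2.INTER_CUBIC)[:600],cv2.COLOR_RGB2BGR))
s2=load('scene0.png'); im=s2['pixels'][190:275,255:360]; cv2.imwrite('pics/c2.png',cv2.cvtColor(cv2.resize(im,(735,595),interpolation=cv2.INTER_CUBIC),cv2.COLOR_RGB2BGR))
hsv=cv2.cvtColor(s['pixels'],cv2.COLOR_RGB2HSV)
for n,s_ in(('top',s),('scene',s2)):
    hsv=cv2.cvtColor(s_['pixels'],cv2.COLOR_RGB2HSV)
    m=cv2.inRange(hsv,(15,120,80),(35,255,255))
    k,l,st,c=cv2.connectedComponentsWithStats(m)
    for i in range(1,k):
        if st[i,4]>30: print(n,st[i],c[i],plane(s_,[c[i]],.043).round(4))
# slab contour
hsv=cv2.cvtColor(s['pixels'],cv2.COLOR_RGB2HSV)
m=255-cv2.inRange(hsv,(40,90,50),(80,255,255)); m[:200]=0;m[360:]=0;m[:,:320]=0;m[:,490:]=0
m=cv2.morphologyEx(m,cv2.MORPH_OPEN,np.ones((9,9)))
k,l,st,c=cv2.connectedComponentsWithStats(m); i=1+st[1:,4].argmax(); print(st[i])
cs,_=cv2.findContours((l==i).astype(np.uint8),cv2.RETR_EXTERNAL,cv2.CHAIN_APPROX_NONE)
for e in (3,4,6): 
  a=cv2.approxPolyDP(cs[0],e,True).reshape(-1,2); print(a.tolist())
print(s['camera_matrix'],s['distortion'])
E
```

```text
top [407 265  24  24 391] [418.45780051 276.48337596] [[ 0.5506 -0.1056  0.043 ]]
top [521 281  11  10  62] [526.14516129 285.19354839] [[ 0.5341 -0.2753  0.043 ]]
top [512 302  10   9  52] [516.28846154 306.28846154] [[ 0.5011 -0.2576  0.043 ]]
scene [297 211  18  11 129] [305.18604651 216.03100775] [[ 0.5577 -0.0991  0.043 ]]
[  336   223   134   112 10172]
[[346, 237], [336, 279], [367, 289], [363, 312], [449, 334], [469, 243], [385, 223], [378, 243]]
[[346, 237], [336, 279], [367, 289], [363, 312], [449, 334], [469, 243], [385, 223], [378, 243]]
[[346, 237], [336, 279], [367, 289], [363, 312], [449, 334], [469, 243], [385, 223], [378, 243]]
[[567.3520325    0.         312.89938387]
 [  0.         567.3520325  240.70038912]
 [  0.           0.           1.        ]] [-0.00320257  0.          0.          0.          0.        ]
```

View pics/c1.png

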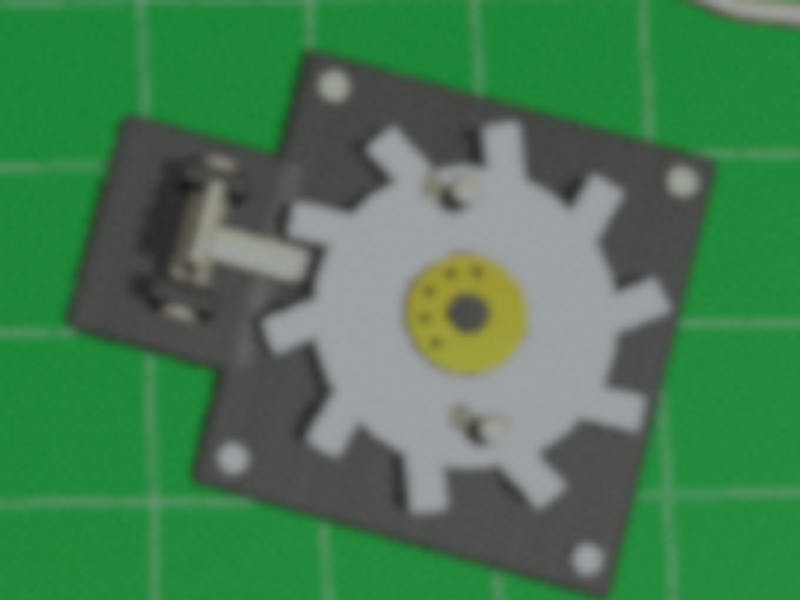

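View pics/c2.png

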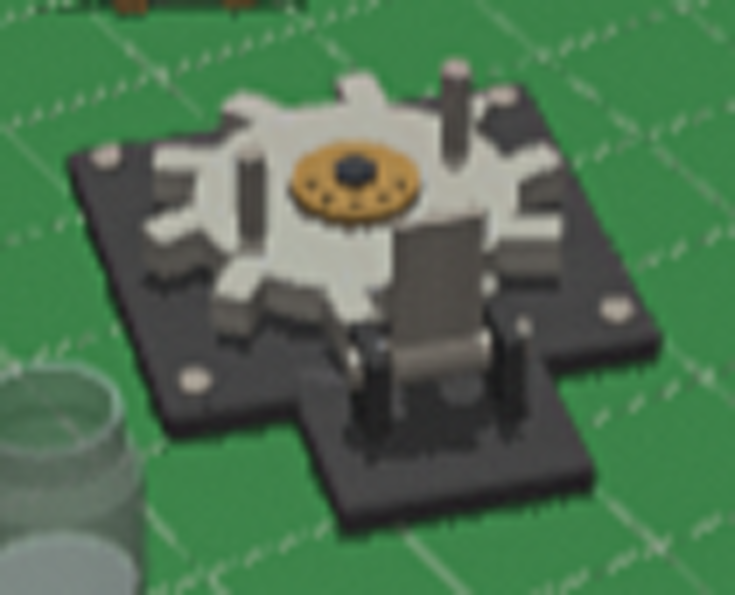

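```bash
python3 - <<'E'
from h import *
s=load('top0.png');s2=load('scene0.png')
uv=[[363,312],[449,334],[469,243],[385,223],[346,237],[336,279]]
print(plane(s,uv,.015).round(4), plane(s,uv[:4],.015).mean(0))
# corner screws in crop coordinates
f=170/800
c=[[333,87],[683,182],[233,459],[588,560]]
sc=[[320+(u+.5)*f-.5,210+(v+.5)*f-.5] for u,v in c]
P=plane(s,sc,.015); print(P.round(4),P.mean(0))
c2=[[195,380],[106,156],[616,309],[502,97]]
sc2=[[255+(u+.5)/7-.5,190+(v+.5)/7-.5] for u,v in c2]
P2=plane(s2,sc2,.015); print(P2.round(4),P2.mean(0))
def pose(P,order):pass
for Q in (P,P2):
  yv=(Q[0]+Q[2]-Q[1]-Q[3]); xv=(Q[0]+Q[1]-Q[2]-Q[3]); print('y axis ang',np.degrees(np.arctan2(yv[1],yv[0])),'x(-?)',np.degrees(np.arctan2(xv[1],xv[0])))
# pegs top (z=.065)
pt=[[320+(u+.5)*f-.5,210+(v+.5)*f-.5] for u,v in [[461,190],[490,429]]]
ps=[[255+(u+.5)/7-.5,190+(v+.5)/7-.5] for u,v in [[250,155],[456,68]]]
print('pegs top',plane(s,pt,.065).round(4),'scene',plane(s2,ps,.065).round(4))
# brass ellipse in scene
print('brass top', plane(s,[[320+466.5*f,210+314*f]],.043), plane(s2,[[255+355/7-.5,190+181/7-.5]],.043))
print('tabtop scene',plane(s2,[[255+(u+.5)/7-.5,190+(v+.5)/7-.5] for u,v in [[395,222],[484,212]]],.089))
E
```

```text
[[ 0.4959 -0.0174  0.015 ]
 [ 0.4586 -0.1557  0.015 ]
 [ 0.607  -0.1957  0.015 ]
 [ 0.6432 -0.0579  0.015 ]
 [ 0.6206  0.0078  0.015 ]
 [ 0.5506  0.0258  0.015 ]] [ 0.55116206 -0.10665369  0.015     ]
[[ 0.6344 -0.0665  0.015 ]
 [ 0.5983 -0.1882  0.015 ]
 [ 0.5037 -0.0276  0.015 ]
 [ 0.4673 -0.1489  0.015 ]] [ 0.55091244 -0.10781674  0.015     ]
[[ 0.6331 -0.0702  0.015 ]
 [ 0.5974 -0.1915  0.015 ]
 [ 0.5026 -0.0317  0.015 ]
 [ 0.4667 -0.1515  0.015 ]] [ 0.54995391 -0.11123684  0.015     ]
y axis ang 73.41654397731078 x(-?) -16.640135970577447
y axis ang 73.45892072914411 x(-?) -16.72174601227797
pegs top [[ 0.5905 -0.1024  0.065 ]
 [ 0.511  -0.1088  0.065 ]] scene [[ 0.593  -0.1031  0.065 ]
 [ 0.5122 -0.1107  0.065 ]]
brass top [[ 0.55014819 -0.10668956  0.043     ]] [[ 0.55622666 -0.1012696   0.043     ]]
tabtop scene [[ 0.59205988 -0.02028228  0.089     ]
 [ 0.56721279 -0.01074404  0.089     ]]
```

play_rows --increments '[[[0, 0, -0.7, 14, -31, -3, 0], [0, 0, -0.7, 14, -31, -3, 0], [0, 0, -0.7, 14, -31, -3, 0], [0, 0, -0.7, 14, -31, -3, 0], [0, 0, -0.7, 14, -31, -3, 0], [0, 0, -0.7, 14, -31, -3, 0], [0, 0, -0.7, 14, -31, -3, 0], [0, 0, -0.7, 14, -31, -3, 0]]]' --force 10

```text
time: 1.15
tcp_pos: [0.4322, 0.2711, 0.1754]
tcp_rot: [[-0.0, -0.393, 0.919], [0.0, 0.919, 0.393], [-1.0, 0.0, -0.0]]
contact_force: [0.5, -0.6, 0.5]
grip_width: 0.0173
```

play_rows --increments '[[[0, 0, -0.694, 13.86, -31.1, -2.5, 0], [0, 0, -0.694, 13.86, -31.1, -2.5, 0], [0, 0, -0.694, 13.86, -31.1, -2.5, 0], [0, 0, -0.694, 13.86, -31.1, -2.5, 0], [0, 0, -0.694, 13.86, -31.1, -2.5, 0], [0, 0, -0.694, 13.86, -31.1, -2.5, 0], [0, 0, -0.694, 13.86, -31.1, -2.5, 0], [0, 0, -0.694, 13.86, -31.1, -2.5, 0]]]'

```text
time: 2.15
tcp_pos: [0.5709, -0.0388, 0.1503]
tcp_rot: [[-0.0, 0.284, 0.959], [0.001, 0.959, -0.284], [-1.0, 0.0, -0.001]]
contact_force: [-0.2, 1.3, 1.5]
grip_width: 0.0005
```

```bash
python3 - <<'E'
from h import *
for n in ('scene','wrist'): snap(n,n+'1.png')
s=load('scene1.png'); im=s['pixels'][130:290,230:390]; cv2.imwrite('pics/c3.png',cv2.cvtColor(cv2.resize(im,(600,600),interpolation=cv2.INTER_CUBIC),cv2.COLOR_RGB2BGR))
t=status.sense(); print(t['tcp_pos'],t['grip_width'],t['contact_force'])
E
```

```text
[ 0.5708277  -0.03872956  0.15052989] 0.0006847264978578423 [-0.49043016 -0.60559396  0.17794628]
```

View pics/c3.png

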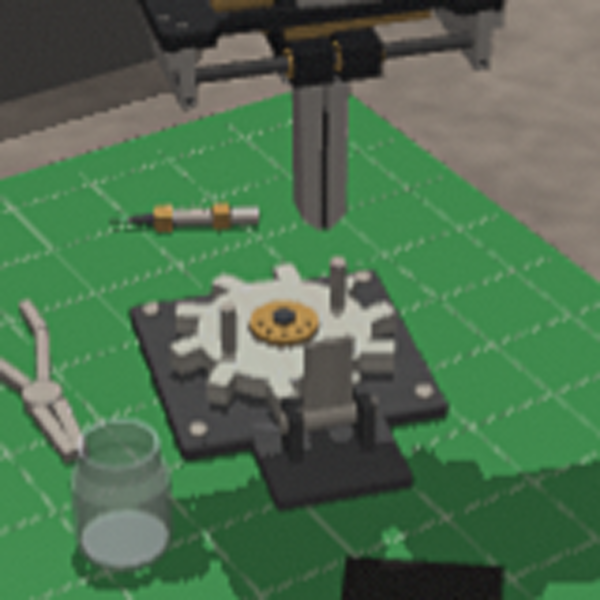

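View pics/wrist1.png

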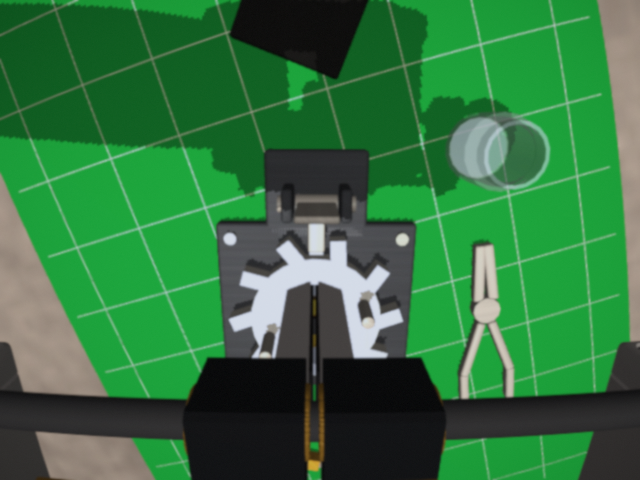

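play_rows --increments '[[[0, 0, 0, 0, 0, -5, 0], [0, 0, 0, 0, 0, -7.75, 0], [0, 0, 0, 0, 0, -7.75, 0], [0, 0, 0, 0.14, 0.48, -7.75, 0], [0, 0, 0, 0.29, 0.96, -7.75, 0], [0, 0, 0, 0.43, 1.44, -7.75, 0], [0, 0, 0, 0.57, 1.92, -7.75, 0], [0, 0, 0, 0.57, 1.92, -7.75, 0]]]'

```text
time: 3.25
tcp_pos: [0.5771, -0.021, 0.0733]
tcp_rot: [[0.001, 0.286, 0.958], [0.0, 0.958, -0.286], [-1.0, 0.0, 0.001]]
contact_force: [-0.3, -0.7, 0.2]
grip_width: 0.0004
```

```bash
cat >> h.py <<'E'
C=np.array([.5508,-.107]);X=np.array([.9583,-.2857]);Y=np.array([.2857,.9583])
def where():
    t=status.sense(); d=t['tcp_pos'][:2]-C; print('stand xy mm',(d@X*1e3).round(1),(d@Y*1e3).round(1),'z stand',(t['tcp_pos'][2]*1e3-3).round(1),'F',t['contact_force'].round(1),'t',t['time'])
def crop(n,f,b,w=700):
    s=snap(n,f); x0,y0,x1,y1=b; im=s['pixels'][y0:y1,x0:x1]; k=min(w/(x1-x0),600/(y1-y0)); cv2.imwrite('pics/'+f,cv2.cvtColor(cv2.resize(im,None,fx=k,fy=k,interpolation=cv2.INTER_CUBIC),cv2.COLOR_RGB2BGR)); print('k',k); return s
E
python3 - <<'E'
from h import *
where(); crop('scene','s2.png',(250,160,370,280))
E
```

```text
stand xy mm 0.7 89.9 z stand 70.3 F [-0.3 -0.7  0.2] t 3.25
k 5.0
```

View pics/s2.png

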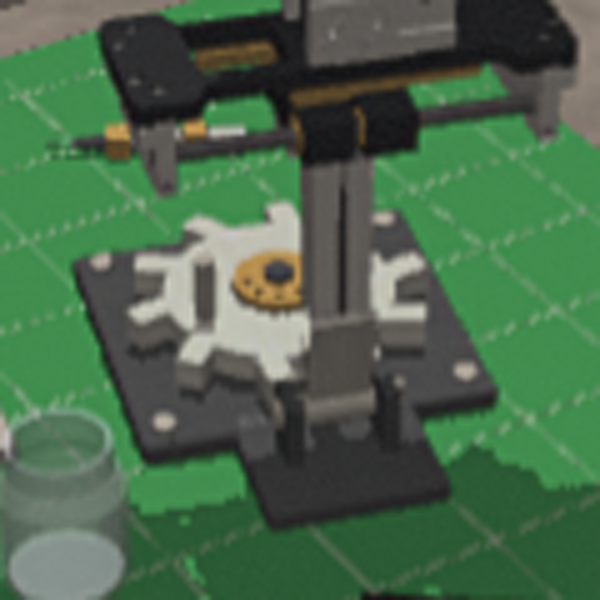

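play_rows --increments '[[[0, 0, 0, 0.14, 0.48, 0, 0], [0, 0, 0, 0.29, 0.96, 0, 0], [0, 0, 0, 0.43, 1.44, 0, 0], [0, 0, 0, 0.57, 1.92, 0, 0], [0, 0, 0, 0.63, 2.11, 0, 0], [0, 0, 0, 0.63, 2.11, 0, 0]]]'

```text
time: 4.05
tcp_pos: [0.5832, 0.0001, 0.073]
tcp_rot: [[0.0, 0.286, 0.958], [0.0, 0.958, -0.286], [-1.0, 0.0, 0.0]]
contact_force: [-0.6, -0.3, -0.6]
grip_width: 0.0007
```

```bash

python3 - <<'E'
from h import *
where(); crop('scene','s3.png',(250,160,370,280));crop('wrist','w3.png',(0,0,640,480))
E
```

```text
stand xy mm 0.5 111.9 z stand 70.0 F [-0.6 -0.3 -0.6] t 4.05
k 5.0
k 1.09375
```

View pics/s3.png

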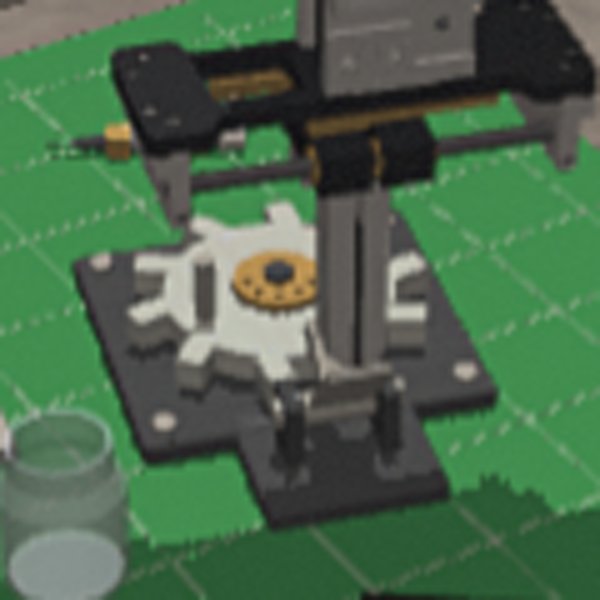

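View pics/w3.png

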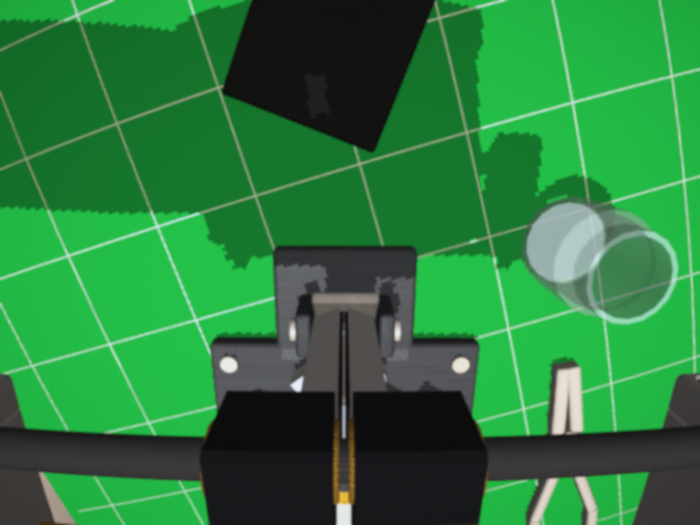

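```bash

python3 - <<'E'
from h import *
s=load('w3.png'); s2=load('s3.png')
def W(x,y,z): p=C+X*x/1e3+Y*y/1e3; return [*p,z/1e3+.003]
for th in np.arange(.4,.95,.1):
    c,sn=np.cos(th),np.sin(th)
    P=[W(0,95+52*sn+o*c,34+52*c-o*sn) for o in(2.5,-2.5)]
    N=W(0,95-31*c+16*sn,34-16*c-31*sn*-1)
    print(round(th,2),(proj(s,P)*1.09375).round(0).tolist(),((proj(s2,[P[1],N])-[250,160])*5).round().tolist())
E
```

```text
0.4 [[343.0, 326.0], [343.0, 339.0]] [[352.0, 332.0], [324.0, 377.0]]
0.5 [[343.0, 313.0], [343.0, 326.0]] [[355.0, 343.0], [326.0, 374.0]]
0.6 [[343.0, 301.0], [343.0, 313.0]] [[358.0, 354.0], [328.0, 371.0]]
0.7 [[343.0, 289.0], [343.0, 300.0]] [[361.0, 366.0], [330.0, 369.0]]
0.8 [[343.0, 278.0], [343.0, 289.0]] [[364.0, 378.0], [332.0, 367.0]]
0.9 [[343.0, 268.0], [343.0, 278.0]] [[366.0, 391.0], [335.0, 365.0]]
```

play_rows --increments '[[[0, 0, 0, -0.29, -0.96, 0, 0], [0, 0, 0, -0.57, -1.92, 4.7, 0], [0, 0, 0, -8.17, -13.93, 4.7, 0], [0, 0, 0, -8.17, -13.93, 4.7, 0], [0, 0, 0, -8.17, -13.93, 4.7, 0], [0, 0, 0, -8.17, -13.93, 4.7, 0]]]'

```text
time: 4.9
tcp_pos: [0.5012, -0.1404, 0.1201]
tcp_rot: [[0.0, 0.288, 0.958], [0.0, 0.958, -0.288], [-1.0, 0.0, 0.0]]
contact_force: [0.4, 0.7, 0.0]
grip_width: 0.0003
```

```bash

python3 - <<'E'
from h import *
where(); crop('scene','s4.png',(250,160,370,280));crop('wrist','w4.png',(0,0,640,480))
E
```

```text
stand xy mm -38.0 -46.2 z stand 117.1 F [0.4 0.7 0. ] t 4.9
k 5.0
k 1.09375
```

View pics/s4.png

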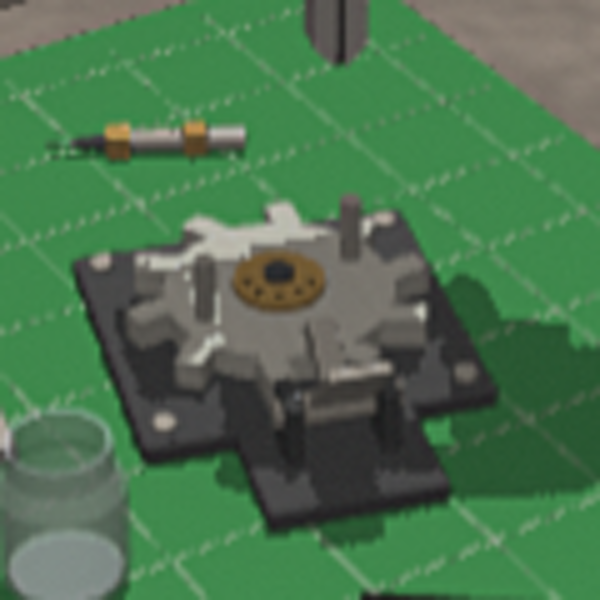

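View pics/w4.png

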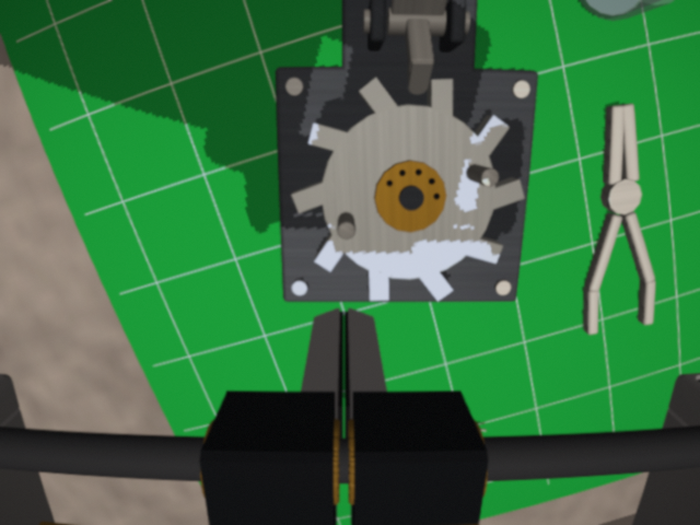

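```bash

python3 - <<'E'
from h import *
s=load('w4.png'); k=1.09375
P=plane(s,(np.array([[345,219],[491,177]])+.5)/k-.5,.065); print(P); Q=plane(s,(np.array([[411,196.]])+.5)/k-.5,.045);print(Q)
for p in P: d=p[:2]-C; print(d@X*1e3,d@Y*1e3)
d=P[1]-P[0]; print(18-np.degrees(np.arctan2(d[:2]@Y,d[:2]@X)))
S=plane(s,(np.array([[294,87],[522,90],[300,288],[504,288]])+.5)/k-.5,.016); print(S.round(4),S.mean(0))
E
```

```text
[[ 0.51295053 -0.10398677  0.065     ]
 [ 0.59195603 -0.10436652  0.065     ]]
[[ 0.55141751 -0.10568642  0.045     ]]
-37.13202408514215 -7.926017169812142
38.68743900045588 14.28193693186502
1.6743906162902924
[[ 0.5044 -0.0275  0.016 ]
 [ 0.6359 -0.0673  0.016 ]
 [ 0.4685 -0.1488  0.016 ]
 [ 0.5995 -0.1885  0.016 ]] [ 0.55207992 -0.10801804  0.016     ]
```

play_rows --increments '[[[0, 0, 0, 0, 0, -5, 0], [0, 0, 0, 0, 0, -7.4, 0], [0, 0, 0, 0, 0, -7.4, 0], [0, 0, 0, 0.29, 0.96, -7.4, 0], [0, 0, 0, 0.43, 1.44, -7.4, 0], [0, 0, 0, 0.57, 1.92, -7.4, 0], [0, 0, 0, 0.72, 2.4, -7.4, 0], [0, 0, 0, 0.86, 2.87, -7.4, 0]]]'

```text
time: 6.0
tcp_pos: [0.5098, -0.1106, 0.046]
tcp_rot: [[-0.001, 0.286, 0.958], [0.0, 0.958, -0.286], [-1.0, -0.0, -0.001]]
contact_force: [-2.6, -2.2, 0.9]
grip_width: 0.0007
```

play_rows --increments '[[[0, 0, 0, 0.1, 0.34, 0, 0], [0, 0, 0, 0.2, 0.67, 0, 0], [0, 0, 0, 0.29, 0.96, 0, 0], [0, 0, 0, 0.29, 0.96, 0, 0]]]'

```text
time: 6.5
tcp_pos: [0.5133, -0.1009, 0.046]
tcp_rot: [[0.001, 0.286, 0.958], [0.0, 0.958, -0.286], [-1.0, 0.001, 0.001]]
contact_force: [-0.1, 0.2, 0.2]
grip_width: 0.0005
```

```bash

python3 - <<'E'
from h import *
where(); crop('scene','s5.png',(250,160,370,280));crop('wrist','w5.png',(0,0,640,480));crop('top','t5.png',(320,210,490,350))
E
```

```text
stand xy mm -37.7 -4.9 z stand 43.0 F [-0.1  0.2  0.2] t 6.5
k 5.0
k 1.09375
k 4.117647058823529
```

View pics/s5.png

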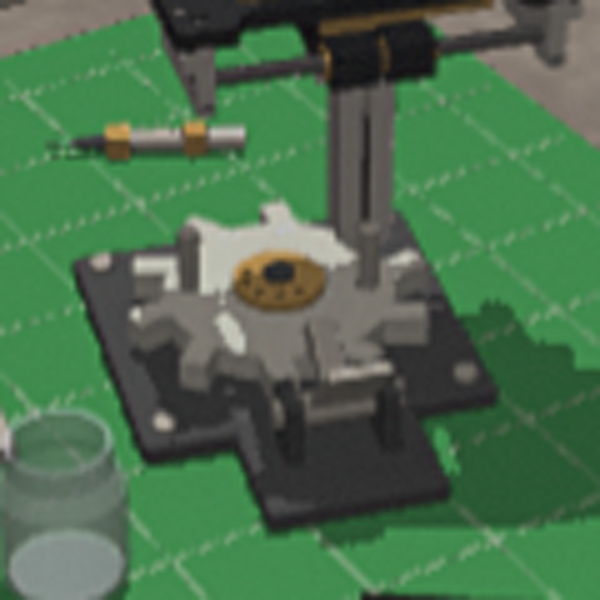

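View pics/w5.png

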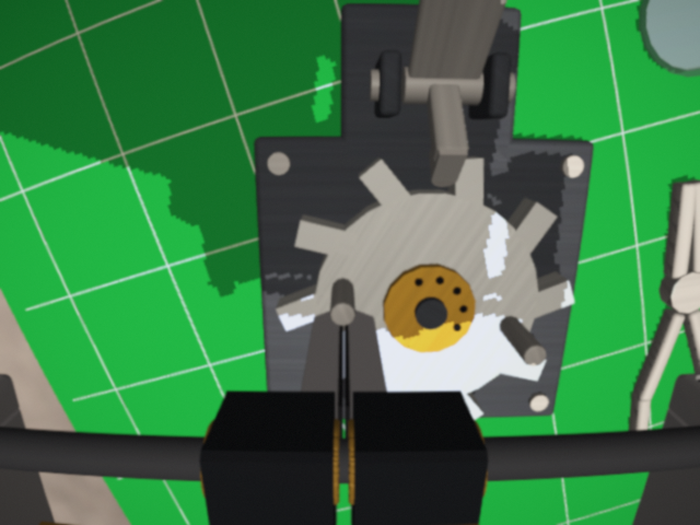

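```bash

python3 - <<'E'
from h import *
s=load('w5.png'); k=1.09375
P=plane(s,(np.array([[343,313],[535.5,354]])+.5)/k-.5,.065); print(P,P.mean(0),np.linalg.norm(P[0]-P[1]))
d=P[1]-P[0]; a=18-np.degrees(np.arctan2(d[:2]@Y,d[:2]@X));print('wheel',np.radians(a))
S=plane(s,(np.array([[278.5,163],[573.5,167],[539,402.5]])+.5)/k-.5,.016); print(S.round(4),(S[0]+S[2])/2); v=S[1]-S[0];print('xang',np.degrees(np.arctan2(v[1],v[0]))); v=S[1]-S[2];print('yang',np.degrees(np.arctan2(v[1],v[0])))
d=P[0,:2]-C; print(d@X,d@Y)
E
```

```text
[[ 0.51729358 -0.08670465  0.065     ]
 [ 0.58627497 -0.12647482  0.065     ]] [ 0.55178427 -0.10658973  0.065     ] 0.07962473199104263
wheel 0.5474039661334082
[[ 0.5044 -0.0273  0.016 ]
 [ 0.6359 -0.0675  0.016 ]
 [ 0.5989 -0.1886  0.016 ]] [ 0.55165876 -0.10795762  0.016     ]
xang -16.990370370182088
yang 73.02593085204944
-0.03790758428307622 0.009876252892690967
```

play_rows --increments '[[[0, 0, 0, 0.05, 0.16, 0, 0], [0, 0, 0, 0.1, 0.33, 0, 0], [0, 0, 0, 0.1, 0.33, 0, 0]]]'

```text
time: 7.02
tcp_pos: [0.5145, -0.0981, 0.0462]
tcp_rot: [[0.001, 0.286, 0.958], [-0.001, 0.958, -0.286], [-1.0, -0.0, 0.001]]
contact_force: [1.8, -1.2, -1.3]
grip_width: 0.0004
```

```bash

python3 - <<'E'
from h import *
where(); crop('wrist','w6.png',(180,0,500,260),738)
E
```

```text
stand xy mm -37.3 -1.9 z stand 43.2 F [ 1.8 -1.2 -1.3] t 7.025
k 2.30625
```

View pics/w6.png

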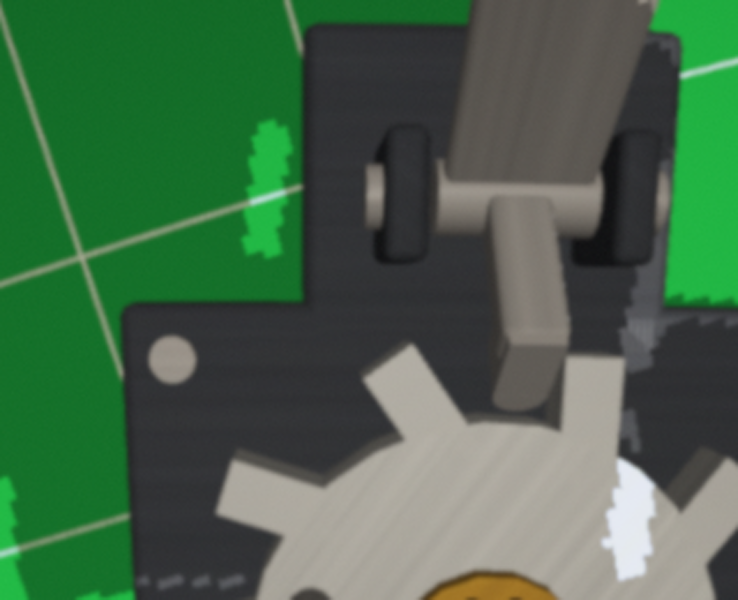

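```bash
python3 - <<'E'
from h import *
s=load('w6.png'); cv2.imwrite('pics/w6b.png',cv2.cvtColor(cv2.resize(s['pixels'][220:380,280:540],None,fx=3,fy=3,interpolation=cv2.INTER_CUBIC),cv2.COLOR_RGB2BGR))
E
```

```text
(no output)
```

View pics/w6b.png

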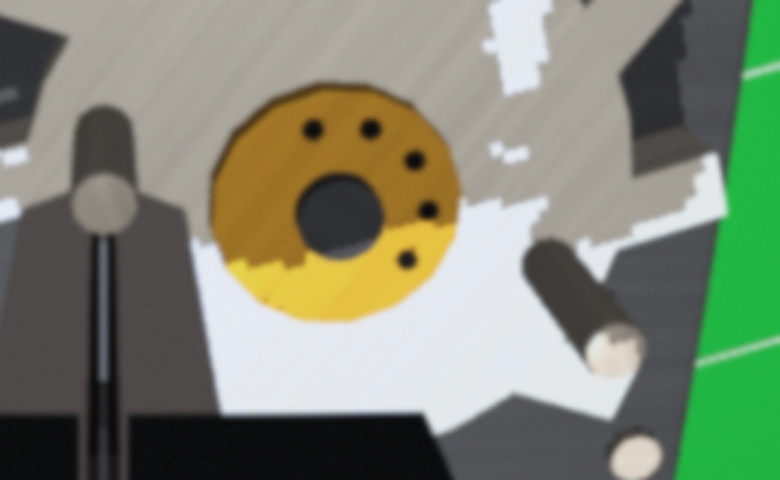

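```bash

python3 - <<'E'
from h import *
s=load('w6.png')
f=lambda L:[[280+(u+.5)/3-.5,220+(v+.5)/3-.5] for u,v in L]
P=plane(s,f([[104,203],[613.5,351]]),.065); print(P,P.mean(0),np.linalg.norm(P[0]-P[1]))
k=2.30625
sl=plane(s,[[180+(172.5)/k-.5,360/k-.5]]+f([[636,456]]),.016)
print(sl, sl.mean(0)); v=sl[1]-sl[0]; print('diag ang',np.degrees(np.arctan2(v[1],v[0])))
d=P[1]-P[0]; 
for xa in (-16.6,-17): print('wheel',np.radians(18+xa-np.degrees(np.arctan2(d[1],d[0]))))
# predicted teeth via brass screws? tooth sides at plane .033 in stand frame
uv=[[180+u/k-.5,v/k-.5] for u,v in [[364,378],[413,343],[568,355],[625,358],[235,452],[217,515]]]
T=plane(s,uv,.033)
for a in ([.5508,-.107],[.5517,-.1068]):
  d=T[:,:2]-a; print([ (round(np.hypot(*q)*1e3,1),round(np.degrees(np.arctan2(q@Y,q@X)),1)) for q in d])
E
```

```text
[[ 0.51847888 -0.08443858  0.065     ]
 [ 0.58401483 -0.12937735  0.065     ]] [ 0.55124686 -0.10690796  0.065     ] 0.07946354234098864
[[ 0.50423429 -0.02749354  0.016     ]
 [ 0.59903939 -0.18825617  0.016     ]] [ 0.55163684 -0.10787485  0.016     ]
diag ang -59.47125699618625
wheel 0.6255066797285296
wheel 0.6185253627205523
[(np.float64(66.2), np.float64(113.8)), (np.float64(69.6), np.float64(104.1)), (np.float64(66.9), np.float64(77.7)), (np.float64(69.9), np.float64(68.2)), (np.float64(69.8), np.float64(139.2)), (np.float64(65.4), np.float64(150.4))]
[(np.float64(66.1), np.float64(114.6)), (np.float64(69.4), np.float64(104.9)), (np.float64(66.3), np.float64(78.3)), (np.float64(69.2), np.float64(68.6)), (np.float64(70.1), np.float64(139.9)), (np.float64(65.9), np.float64(151.1))]
```

play_rows --increments '[[[0, 0, 0, -0.5, -1.7, 0, 0], [0, 0, 0, -0.5, -1.7, 5, 0], [0, 0, 0, -0.5, -1.7, 8.4, 0], [0, 0, 0, 7.95, 13.48, 8.4, 0], [0, 0, 0, 7.95, 13.48, 8.4, 0], [0, 0, 0, 7.95, 13.48, 8.4, 0], [0, 0, 0, 7.95, 13.48, 8.4, 0], [0, 0, 0, 7.95, 13.48, 8.4, 0]]]'

```text
time: 8.07
tcp_pos: [0.5928, 0.036, 0.1295]
tcp_rot: [[-0.001, 0.286, 0.958], [-0.0, 0.958, -0.286], [-1.0, -0.0, -0.001]]
contact_force: [0.1, -1.0, 0.0]
grip_width: 0.0005
```

```bash

python3 - <<'E'
from h import *
where(); crop('scene','s7.png',(250,160,370,280)); crop('top','t7.png',(320,210,490,350))
E
```

```text
stand xy mm -0.6 149.0 z stand 126.5 F [ 0.1 -1.   0. ] t 8.075
k 5.0
k 4.117647058823529
```

View pics/s7.png

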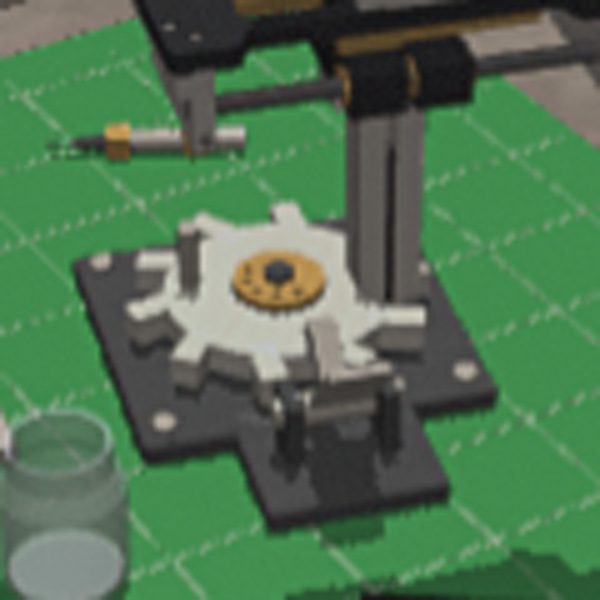

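View pics/t7.png

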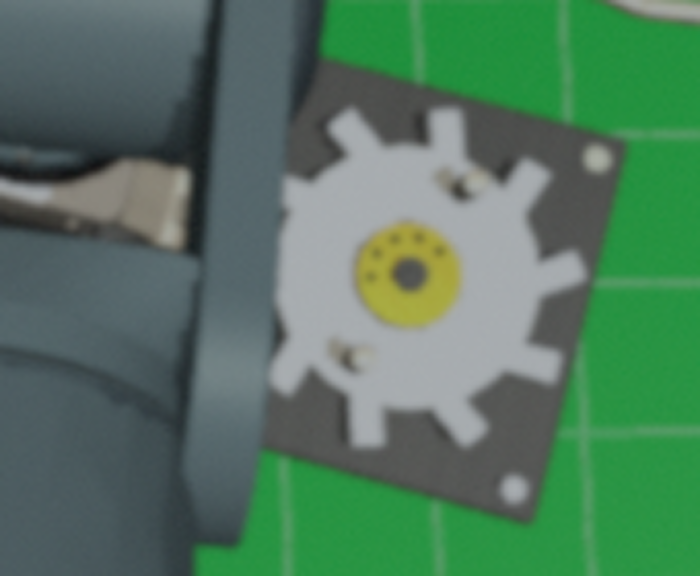

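```bash

python3 - <<'E'
from h import *
s=load('t7.png');k=700/170
f=lambda L:[[320+(u+.5)/k-.5,210+(v+.5)/k-.5] for u,v in L]
P=plane(s,f([[361,356],[473,181]]),.065); d=P[1]-P[0]; print(P,P.mean(0),np.linalg.norm(d),np.radians(18-16.7-np.degrees(np.arctan2(d[1],d[0]))))
E
```

```text
[[ 0.51862899 -0.08369332  0.065     ]
 [ 0.58439968 -0.12859503  0.065     ]] [ 0.55151433 -0.10614417  0.065     ] 0.07963634384396637 0.6217105141982698
```

play_rows --increments '[[[0, 0, 0, 0, 0, -5, 0], [0, 0, 0, 0, 0, -6.6, 0], [0, 0, 0, 0, 0, -6.6, 0], [0, 0, 0, -0.29, -0.96, -6.6, 0], [0, 0, 0, -0.43, -1.44, -6.6, 0], [0, 0, 0, -0.57, -1.92, -6.6, 0], [0, 0, 0, -0.72, -2.4, -6.6, 0], [0, 0, 0, -0.86, -2.87, -6.6, 0]]]'

```text
time: 9.18
tcp_pos: [0.5846, 0.0077, 0.064]
tcp_rot: [[-0.0, 0.286, 0.958], [-0.0, 0.958, -0.286], [-1.0, -0.0, -0.0]]
contact_force: [0.6, 0.9, 1.2]
grip_width: 0.0004
```

```bash

python3 - <<'E'
from h import *
where(); crop('scene','s8.png',(250,160,370,280)); crop('wrist','w8.png',(0,0,640,480))
E
```

```text
stand xy mm -0.3 119.6 z stand 61.0 F [0.6 0.9 1.2] t 9.175
k 5.0
k 1.09375
```

View pics/s8.png

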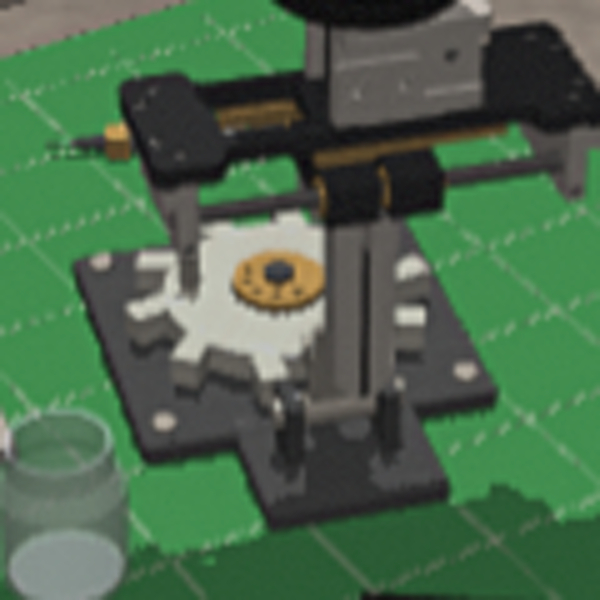

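play_rows --increments '[[[0, 0, 0, -0.11, -0.38, 0, 0], [0, 0, 0, -0.23, -0.77, 0, 0], [0, 0, 0, -0.34, -1.15, 0, 0], [0, 0, 0, -0.37, -1.25, 0, 0], [0, 0, 0, -0.4, -1.34, 0, 0], [0, 0, 0, -0.4, -1.34, 0, 0]]]'

```text
time: 10.02
tcp_pos: [0.581, -0.0045, 0.0639]
tcp_rot: [[0.001, 0.286, 0.958], [0.001, 0.958, -0.286], [-1.0, 0.001, 0.0]]
contact_force: [2.2, 5.2, 0.0]
grip_width: 0.0002
```

```bash

python3 - <<'E'
from h import *
where(); crop('wrist','w9.png',(180,0,500,260),738)
E
```

```text
stand xy mm -0.4 106.8 z stand 60.9 F [2.2 5.2 0. ] t 10.025
k 2.30625
```

View pics/w9.png

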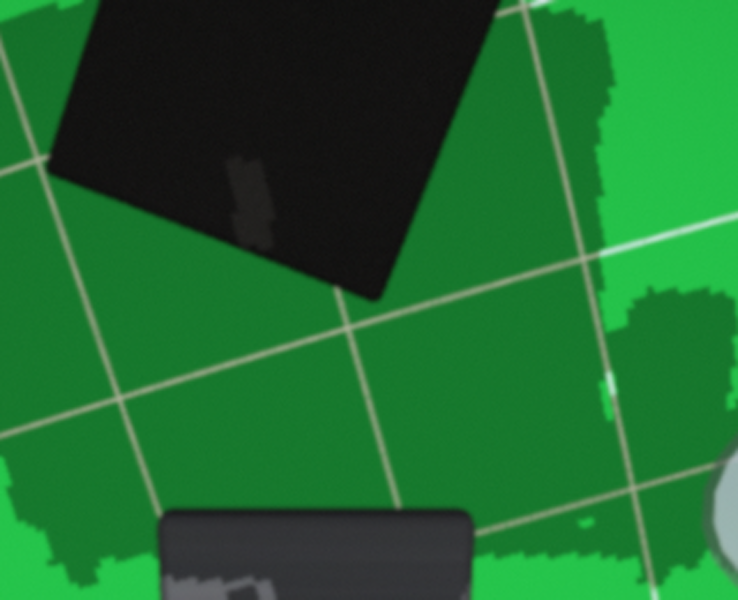

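play_rows --increments '[[[0, 0, 0, -0.03, -0.1, 0, 0], [0, 0, 0, -0.03, -0.1, 0, 0]]]'

```text
time: 10.32
tcp_pos: [0.5809, -0.0046, 0.0639]
tcp_rot: [[0.001, 0.286, 0.958], [0.003, 0.958, -0.286], [-1.0, 0.003, 0.0]]
contact_force: [3.6, 7.6, -1.0]
grip_width: 0.0006
```

play_rows --increments '[[[0, 0, 0, 0.57, 1.92, 0, 0], [0, 0, 0, 1.14, 3.84, 0, 0], [0, 0, 0, 1.14, 3.84, 6, 0], [0, 0, 0, 1.14, 3.84, 12, 0], [0, 0, 0, -14, 10, 14, 0], [0, 0, 0, -14, 10, 14, 0], [0, 0, 0, -14, 10, 14, 0], [0, 0, 0, -14, 10, 14, 0]]]'

```text
time: 11.32
tcp_pos: [0.4393, 0.0951, 0.2044]
tcp_rot: [[0.001, 0.283, 0.959], [-0.001, 0.959, -0.283], [-1.0, -0.0, 0.002]]
contact_force: [1.0, -0.3, 0.7]
grip_width: 0.0005
```

```bash

python3 - <<'E'
from h import *
where(); crop('scene','s10.png',(250,160,370,280)); crop('top','t10.png',(320,210,490,350))
E
```

```text
stand xy mm -164.6 161.8 z stand 201.4 F [ 1.  -0.3  0.7] t 11.325
k 5.0
k 4.117647058823529
```

View pics/s10.png

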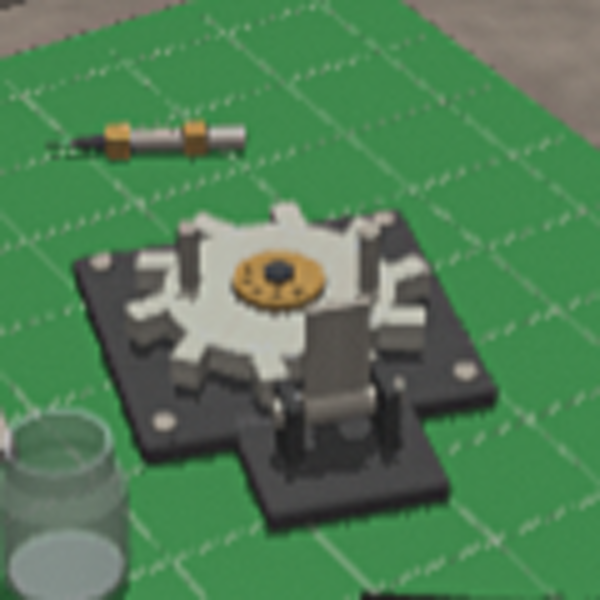

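View pics/t10.png

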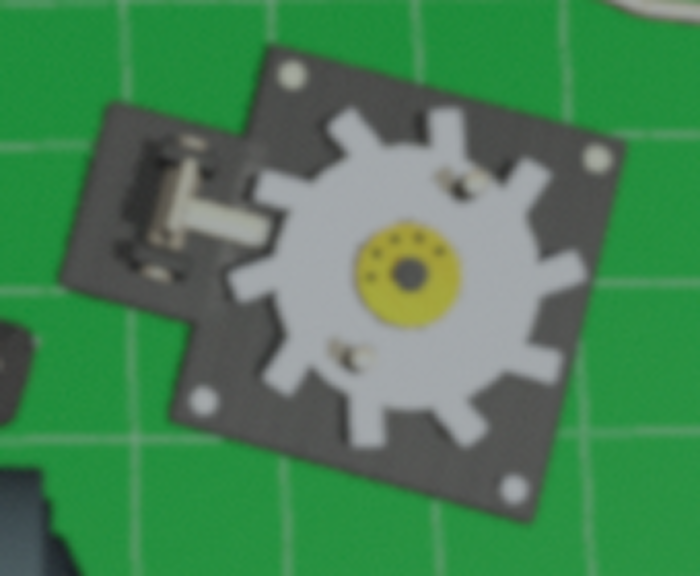

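```bash

python3 - <<'E'
from h import *
a,b=[cv2.cvtColor(load(f)['pixels'],cv2.COLOR_RGB2GRAY) for f in('scene0.png','s10.png')]
# tab band rows/cols alignment between first and last picture
A=a[214:232,306:328].astype(np.float32);B=b[214:232,306:328].astype(np.float32)
print('scene tab shift',cv2.phaseCorrelate(A,B),np.abs(A-B).mean())
a,b=[cv2.cvtColor(load(f)['pixels'],cv2.COLOR_RGB2GRAY) for f in('top0.png','t10.png')]
A=a[240:285,335:386].astype(np.float32);B=b[240:285,335:386].astype(np.float32)
print('top pawl shift',cv2.phaseCorrelate(A,B),np.abs(A-B).mean())
A=a[215:345,435:475].astype(np.float32);B=b[215:345,435:475].astype(np.float32)
print(np.abs(A-B).mean())
s=load('t10.png');k=700/170
P=plane(s,[[320+(u+.5)/k-.5,210+(v+.5)/k-.5] for u,v in [[361,356],[473,181]]],.065); d=P[1]-P[0]; print('wheel',np.radians(18-16.7-np.degrees(np.arctan2(d[1],d[0]))))
# bystanders moved?
d=np.abs(load('top0.png')['pixels'].astype(int)-s['pixels']).max(2)
for n,(x0,y0,x1,y1) in dict(jar=(335,155,385,205),pliers=(400,178,505,222),vice=(500,260,545,328),tile=(240,205,318,285)).items(): print(n,(d[y0:y1,x0:x1]>40).sum())
E
```

```text
scene tab shift ((0.0747143014686884, 0.03405746431747403), 0.7652354698490214) 12.762627
top pawl shift ((-0.03872963825543607, 0.08176909304275526), 1.019079530974965) 6.3333335
7.165769
wheel 0.6217105141982698
jar 0
pliers 0
vice 0
tile 303
```

```bash
python3 -c "
from h import *
print(status.sense()['joint_vel'].round(3)); print(ticket.hand_in())"
```

```text
[-0.018  0.03  -0.019  0.003  0.002 -0.002]
the job is handed in; nothing more can be done
None
```

I lifted the pawl, turned the wheel back one notch, dropped the nose into the next gap, and handed the job in at about 11.4 s. No verdict was reported.

With the closed fingertips I did three pushes:
1. **Pawl up:** I pushed the tab outward until the images showed it leaning about 0.65–0.7 rad, and it stayed there.
2. **Wheel back:** I pushed peg A until the wheel read about 0.62 rad in both the wrist and top views. The target was 0.628.
3. **Pawl down:** I pushed the tab back upright until it met its stop, where the reaction was about 8 N. Then I backed the arm away.

**Last checks:**
- **Pawl:** the tab is within 0.1 px of its starting position in the scene view, and the pawl likewise in the top view. That puts the pawl at about 0 rad, and the nose sits between two teeth.
- **Wheel:** the top view after lowering gave 0.62 rad again.
- **Stand:** it showed no visible shift. I did not measure it at the end.
- **Bystanders:** the jar, pliers and pin vice regions were unchanged in the top view. The tile region differed by 303 pixels. I put that down to the arm's shadow, since the fingers never went near the tile, but I did not check it separately.

**Disagreement:** the axis position I first read from the brass disc differed by up to 9 mm between the top and scene views. I used the slab corners, pegs and wrist-view readings instead, and these agreed to about 1–2 mm.

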